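# Shut off and drain the outdoor tap line on the closet shelf

## Robot

A 6-joint arm with a two-finger parallel gripper is mounted at the origin on the work surface. World frame = base frame: x ahead of the robot, y to its left, z up, the work surface at z = 0. Lengths are in mm, angles in rad, forces in N, time in s.
With the tool pointing down it reaches from about 350 to 875 mm from the base axis. Payload 4.2 kg.
Tool frame: the origin (TCP) lies at the very end of the fingers, on their centre line; the grasp point (between the pads) lies 19 mm behind it; z points along the fingers, y is the direction in which the jaws open and shut (so a half turn about z gives the same grasp; the last joint's range is limited). The gripper opens to 85 mm and grips with 20 to 120 N. Pads are 22 mm wide; open, the fingers measure 114 mm over their backs; the gripper's body (76 mm by 85 mm) begins 54 mm behind the grasp point. The pads swing forward as they close: fully open they stand 13 mm farther back than shut.
Start: joints at [-0.899, 0.385, 0.008, 0, -1.194, -0.259], TCP at [250.747, -572.473, 231.312] pointing down, gripper open.
Joint ranges: [-3.14, 3.14], [-1.21, 2.06], [-1.07, 1.41], [-3.16, 2.05], [-2.99, -0.16], [-3.1, 3.1]. Speed limits (rad/s): [2.79, 2.79, 3.14, 3.14, 3.14, 3.14].

## Interface

Orientations are given as a unit quaternion [x, y, z, w].
In Python, from bench import arm, optics, job gives the robot as it stands.
- The arm moves only by the tool send_rows, never from a script. Its argument "steps" is a list that holds one entry, the list of rows, each a list of 5 numbers: the shift along the tool's x, y, z in cm, then the turn about the tool's z in rad, then the opening, from 0 (shut) to 1 (fully open). A call has 1 to 10 rows; each row shifts and turns the pose as measured when the row begins, along the tool's axes as they then stand; what a row does not reach is not made up. A row lasts 1/12 s, in which the tool goes at most 41.7 mm and 7.16 degrees, less where a joint would pass 70% of its speed; a pose out of reach is approached as far as the arm can. A call with a gripper value outside its range is refused whole. The fingers move at their own pace and stop on an object; the grip force is fixed at half the most. Time passes only in rows, so rows that do not move let the fingers close. It gives the time, the measured TCP pose, the force and the opening at its end, in the units of the state.
- arm.read_state(): the state, without advancing time (a new reading comes with each control period).
- optics.get_image(name): name is "scene" or "top" or "wrist"; returns (picture, depth): 480x640x3 uint8, blue, green, red; 480x640 float32, mm along the optical axis (not along the pixel's ray), 0 where there is no reading.
- optics.get_calibration(name): a dict with "K" (3x3 intrinsics, pixels), "rvec" (rotation vector, rad) and "tvec" (3), from world to camera coordinates, as OpenCV has them; the wrist camera has in their place "hand_eye" (4x4, takes a point from camera to tool coordinates, whose origin is the TCP and whose axes are the flange's). Camera axes: x right, y down, z forward; pixel columns grow to the right and rows downward; lengths in mm; the calibration is good to about 2 mm. A picture is of the moment at which its call begins: read the wrist's pose just before it. get_calibration takes no time and is no camera call.
- job.job_done(): hands the job in, once; it reports no verdict.
The state is a dict: "clock": time; "joints": joint angles; "joint_vel": joint speeds; "joint_efforts": joint torques, N m; "position": TCP position; "ee_rot": TCP orientation; "contact_force": force on the tool from outside, world axes, zero at the start; "wrist_torque": the same for the moment, N m; "gripper_width": finger opening in mm.
Only numpy, scipy, OpenCV 4.12 (cv2) and the standard library are available. Lean on these libraries where they do the work, as an engineer would, in place of code of your own. Each camera call takes 0.05 s, during which the arm holds its last target. There are 200 camera calls.

## Task

Drain the outdoor tap line for the winter: turn the red lever valve a quarter turn clockwise, right to its stop, so that it lies square across the pipe and the water is off, and stand the camp pot upright on the shelf with its mouth centred under the drain spout. Once both are done, open the blue drain handwheel about half a turn anticlockwise and let go. Leave everything else on the shelf where it is.

Things in the scene. Friction and masses are not known exactly. Their poses are not given: they have to be found in the camera images.
- valve_pivot (a point): on the stem axis of the brass ball valve, at the height of the lever's sleeve (222 mm above the shelf). Fixed to the pipework: its x axis points level across the pipe towards the back (away from the robot), y along the pipe towards the drain, z up. The valve body is 42 mm thick, 68 mm long
- lever_grip (a point): middle of the working length of the red lever, 85 mm from the stem axis, at mid-height. Red sleeve 20 mm wide, 11 mm thick, from 44 to 112 mm out of the stem axis; free above and at both sides, and 36 mm clear above the pipe where it lies along it. Its x axis points out along the lever
- valve_lever (a joint): lever angle, rad: 0 = open, lever along the pipe pointing to -y of valve_pivot (away from the drain); grows clockwise seen from above; pi/2 = shut, at the end stop, lever square across the pipe pointing to -x of valve_pivot (to the front). Stiff (0.6 N m, about 7 N at lever_grip); stays where it is left
- spout (a point): centre of the drain spout's mouth, 126 mm above the shelf; the spout is 26 mm across and points straight down, 92 mm in front of the pipe's axis. Axes as valve_pivot
- wheel_center (a point): centre of the blue drain handwheel, half-way through its rim; it rises with the stem. Wheel 61 mm across, rim 10 mm thick, axis upright, 236 mm above the shelf when shut, 42 mm behind the spout. Free below the rim down to 212 mm above the shelf, where the brass bonnet nut (21 mm across) begins. Axes as valve_pivot
- drain_wheel (a joint): handwheel angle, rad: 0 = shut (where it starts), grows anticlockwise seen from above as it opens, up to 9.4; the wheel and stem rise 8 mm per turn. Friction 0.12 N m; stays where it is left
- pot_center (a point): centre of the aluminium camp pot, half-way up (31 mm above its underside): 100 mm across, 62 mm high, wall 3 mm, open on top, about 0.2 kg. Its handle sticks out level along its own -x; z up
- pot_handle (a point): grip point on the pot's straight black handle, 100 mm from the pot's axis, 48 mm above its underside. Handle 16 mm wide, 18 mm tall, from 64 to 146 mm out of the pot's axis; axes as pot_center
- flask: green steel flask, 72 mm across, 205 mm high, origin under its centre. Bystander
- canister: yellow gas canister, 90 mm across, 78 mm high, origin under its centre. Bystander
- mug: blue mug, 76 mm across, 80 mm high, handle at its +y, origin under its centre. Bystander
- tape: white ring-shaped tape roll lying flat, 60 mm across, 16 mm high, origin under its centre. Bystander
- wrench: steel wrench lying along its own x, 190 mm long, low. Bystander
- lantern: small camp lantern with an orange top, 72 mm across, 125 mm high, origin under its centre. Bystander
- pipework: fixed copper run of 22 mm pipe along its own y, axis 170 mm above the shelf, between two risers with 27 mm elbows; axes as valve_pivot. Origin on the shelf under the pipe's axis: risers at y = -165 and +145 mm, valve at y = -75, drain tee at y = +60, with the drain valve branching off to -x. A 100 mm high strut post stands 24 to 45 mm behind each riser

How it is judged (in metres and radians):
On the way, in this order (a step that is already met when the one before it is completed fails the run):
1. the lever valve is shut and the pot stands under the spout, with the drain still shut (value of joint valve_lever above 1.5 rad and horizontal distance between pot_center and spout below 0.03 m and height (world z) of pot_center below 0.036 m and angle between pot_center's own z axis and vertical below 0.08 rad and value of joint drain_wheel below 0.5 rad), for 0.2 s.
2. the drain handwheel is opened about half a turn (value of joint drain_wheel between 2.3 and 4.3 rad), for 0.2 s.
At the end, for the whole second after the job is handed in: the lever stands within 4 degrees of its shut stop; the pot stands upright on the shelf with its axis within 30 mm of the spout's; the handwheel is at rest between 2.3 and 4.3 rad (about half a turn) open (all of step 2 and value of joint valve_lever above 1.5 rad and horizontal distance between pot_center and spout below 0.03 m and height (world z) of pot_center below 0.036 m and angle between pot_center's own z axis and vertical below 0.08 rad and velocity of joint drain_wheel between -0.05 and 0.05 rad/s); the robot touches nothing.
It fails at once if the drain is opened (beyond 0.5 rad) while the lever valve is not shut or the pot is not under the spout (value of joint drain_wheel above 0.5 rad and (value of joint valve_lever below 1.4 rad or horizontal distance between pot_center and spout above 0.04 m)).
It fails at once if the pot is tipped more than 40 degrees (angle between pot_center's own z axis and vertical above 0.7 rad).
It fails at once if a bystander is moved more than 30 mm (distance of any of flask, canister, mug, tape, wrench, lantern from where it was at the start of the episode above 0.03 m).
It also fails if it takes over 72 s, if anything falls off the work surface, if the arm or the gripper's body presses on something with over 40 N, if the wrist force passes 120 N, or if a joint passes its speed limit or range.

## Working session

There is one attempt and no reset: what is moved stays moved. The work goes in short steps, Python scripts to look and compute and a tool call to move; the robot and the scene stay as the last step left them, time stands still between calls to the robot, and variables do not carry over. Pictures are saved under pics/ and viewed, about 8 in all and at most 12, crops included, and the job is handed in when it is done.

Besides the shell and the picture viewer there is one more tool, called by a JSON object that holds its "fn" and its "kwargs", one argument or row to a line. send_rows: Moves the arm, as the interface text tells. Its arguments: {"type":"object","properties":{"steps":{"type":"array","items":{"type":"array","items":{"type":"array","items":{"type":"number"}}}}},"required":["steps"]}

```bash
mkdir -p pics; cat > h.py <<'E'
import numpy as np, cv2
from bench import arm, optics, job
from scipy.spatial.transform import Rotation as R
def cloud(name):
    st=arm.read_state(); im,d=optics.get_image(name); c=optics.get_calibration(name); K=np.array(c["K"])
    v,u=np.mgrid[:480,:640]
    P=np.stack([(u-K[0,2])/K[0,0]*d,(v-K[1,2])/K[1,1]*d,d],-1)
    if "rvec" in c:
        r=cv2.Rodrigues(np.array(c["rvec"],float))[0]; W=(P-np.array(c["tvec"]).ravel())@r
    else:
        h=np.array(c["hand_eye"]); T=P@h[:3,:3].T+h[:3,3]
        W=T@R.from_quat(st["ee_rot"]).as_matrix().T+np.array(st["position"])
    W[d==0]=np.nan
    return im,d,W
E
python3 - <<'E'
from h import *
print(arm.read_state())
for n in("scene","top"):
    im,d,W=cloud(n); cv2.imwrite(f"pics/{n}1.png",im); np.save(f"{n}1.npy",W)
E
```

```text
{'clock': 0.0, 'joints': array([-8.99383823e-01,  3.85564029e-01,  6.61421774e-03, -4.99976727e-04,
       -1.19401352e+00, -2.58604509e-01]), 'joint_vel': array([-0.0002927 ,  0.00029451,  0.00068798, -0.00104374,  0.00043371,
       -0.00244347]), 'joint_efforts': array([-1.44280248e-04, -3.92287016e+01,  1.88402957e+01,  4.18639988e+00,
       -4.59456991e-03, -1.48598343e-05]), 'position': array([ 250.51936449, -571.94731571,  230.21239638]), 'ee_rot': array([-2.04851158e-01,  9.78792509e-01,  1.07264625e-03, -2.78193763e-04]), 'contact_force': array([-0.66309022, -1.02594478,  0.6763462 ]), 'wrist_torque': array([-0.01665445, -0.03040964,  0.02327319]), 'gripper_width': 85.52091912183329}
```

View pics/scene1.png

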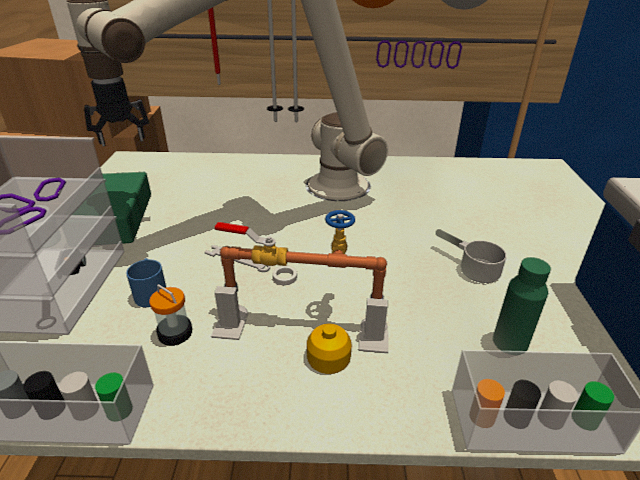

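View pics/top1.png

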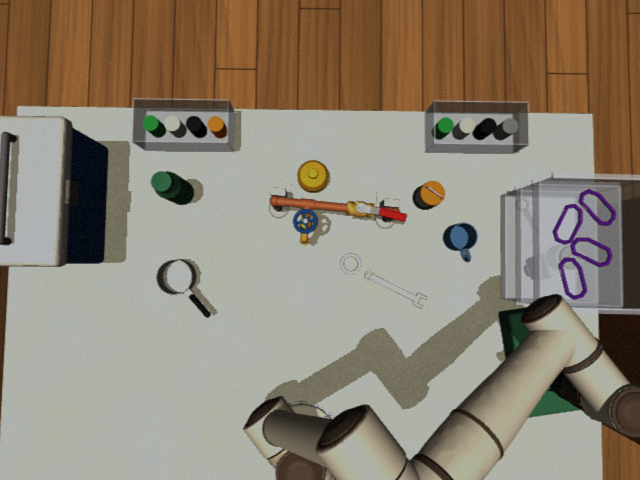

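The top view has +x up and +y to the left. It shows the pot at (178,277) with its handle towards (208,315), the wheel at (305,221), the valve at (362,209) and the red lever at (395,215). Next I'll turn these into positions.

```bash
python3 - <<'E'
from h import *
for n in("top","scene"):
    W=np.load(n+"1.npy"); im=cv2.imread(f"pics/{n}1.png"); hsv=cv2.cvtColor(im,cv2.COLOR_BGR2HSV)
    H,S,V=hsv[...,0],hsv[...,1],hsv[...,2]; x,y,z=W[...,0],W[...,1],W[...,2]
    reg=(x>300)&(x<900)&(abs(y)<450)
    def rep(l,m):
        p=W[m&reg]; 
        if len(p): print(n,l,len(p),"med",np.round(np.median(p,0)),"min",np.round(np.percentile(p,2,axis=0)),"max",np.round(np.percentile(p,98,axis=0)))
        return p
    rep("wheel",(H>100)&(H<125)&(S>150)&(z>200))
    l=rep("lever",((H<5)|(H>175))&(S>200)&(z>205))
    if len(l): print("lever dir",np.linalg.svd(l[:,:2]-l[:,:2].mean(0),full_matrices=False)[2][0])
    p=rep("pipe",(H<14)&(S>90)&(z>150)&(z<190))
    if len(p): print("pipe dir",np.linalg.svd(p[:,:2]-p[:,:2].mean(0),full_matrices=False)[2][0], p[:,:2].mean(0))
    rep("brass",(H>14)&(H<26)&(S>120)&(z>100)&(z<230))
    rep("yellow",(H>20)&(H<28)&(S>200)&(z<90))
    # pot
    box=(slice(250,325),slice(150,220)) if n=="top" else (slice(225,285),slice(430,512))
    q=W[box].reshape(-1,3); q=q[(q[:,2]>8)&(q[:,2]<80)]
    c=im[box].reshape(-1,3)
    rim=q[(q[:,2]>54)]; print(n,"rim/handle",len(rim),np.round(rim.min(0)),np.round(rim.max(0)))
    r2=rim
    if len(rim)>8:
        e=cv2.minEnclosingCircle(rim[:,:2].astype(np.float32)); print(e)
    m=(V<60)&(z>35)&(z<75); mm=np.zeros_like(m); mm[box]=m[box]; h=rep("handle",mm)
    if len(h): print(np.linalg.svd(h[:,:2]-h[:,:2].mean(0),full_matrices=False)[2][0])
    rep("flask",(H>60)&(H<90)&(S>80)&(z>20)&(z<215)&(y>200))
    rep("mug",(H>100)&(H<118)&(S>100)&(z>50)&(z<90)&(y<-100))
    rep("lantern",(H>5)&(H<18)&(S>180)&(z>80)&(z<135)&(y<-200))
E
```

```text
top wheel 208 med [596.  -7. 241.] min [572. -32. 236.] max [625.  21. 245.]
top lever 197 med [ 619. -218.  227.] min [ 605. -249.  222.] max [ 632. -190.  233.]
lever dir [-0.52817393 -0.84913621]
top pipe 734 med [647. -14. 180.] min [ 633. -231.  171.] max [664.  81. 186.]
pipe dir [0.06530758 0.99786518] [647.36445448 -21.96044007]
top brass 608 med [ 651. -170.  160.] min [ 552. -374.  100.] max [718.   5. 193.]
top yellow 503 med [745. -23.  61.] min [715. -55.  53.] max [778.  10.  81.]
top rim/handle 311 [346. 258.  54.] [504. 408.  69.]
((420.9079895019531, 325.8128967285156), 97.39274597167969)
top handle 241 med [398. 303.  52.] min [352. 261.  36.] max [496. 405.  61.]
[-0.64370347 -0.76527501]
top flask 1115 med [700. 350. 153.] min [663. 322.  29.] max [894. 444. 209.]
top mug 123 med [ 570. -411.   74.] min [ 537. -449.   50.] max [ 612. -399.   85.]
top lantern 321 med [ 694. -349.  102.] min [ 661. -377.   96.] max [ 721. -315.  108.]
scene wheel 303 med [605.  -3. 241.] min [575. -29. 235.] max [628.  23. 244.]
scene lever 235 med [ 623. -218.  228.] min [ 609. -24
[... 157 characters left out ...]
dir [-0.084909   -0.99638871] [650.80644311 -54.63798943]
scene brass 1343 med [ 651. -151.  176.] min [ 602. -372.  101.] max [719.   7. 211.]
scene yellow 1571 med [770. -20.  58.] min [721. -58.  10.] max [790.  17.  80.]
scene rim/handle 502 [350. 258.  54.] [508. 406.  68.]
((423.34783935546875, 324.13385009765625), 97.02461242675781)
scene handle 41 med [445. 404.  58.] min [394. 301.  38.] max [465. 406.  64.]
[0.4390602  0.89845765]
scene flask 3583 med [726. 355. 117.] min [687. 323.  31.] max [898. 442. 208.]
scene mug 505 med [ 597. -423.   67.] min [ 538. -448.   51.] max [ 614. -400.   82.]
scene lantern 789 med [ 697. -339.  103.] min [ 632. -374.   89.] max [ 724. -223.  127.]
```

```bash
cat >> h.py <<'E'
def goto(x,y,z,th):
    """total shift (cm) in present tool axes, and in the axes after the turn"""
    s=arm.read_state(); M=R.from_quat(s["ee_rot"]).as_matrix(); p=np.array(s["position"])
    t0=np.degrees(np.arctan2(M[1,0],M[0,0])); dt=(th-t0+180)%360-180
    d=np.array([x,y,z])-p; a=np.radians(th)
    B=np.array([[np.cos(a),np.sin(a),0],[np.sin(a),-np.cos(a),0],[0,0,-1]]).T
    print("pos",p.round(1),"th %.1f"%t0,"F",s["contact_force"].round(1),"w %.1f"%s["gripper_width"],"J",np.degrees(s["joints"]).round(),"tilt",M[:,2].round(3),"t",s["clock"])
    print("shift now cm",(M.T@d/10).round(2),"| after turn",(B.T@d/10).round(2),"| turn rad %.3f"%-np.radians(dt))
E
python3 - <<'E'
from h import *
for n in("top","scene"):
    W=np.load(n+"1.npy")
    if n=="top": pts=dict(tape1=(350,252),tape2=(350,276),tape3=(339,264),tape4=(361,264),wr1=(368,275),wr2=(422,304))
    else: pts=dict(tape=(285,281),lev0=(217,226),lev1=(246,231),stem=(270,240))
    for k,(u,v) in pts.items(): print(n,k,W[v,u].round())
E
```

```text
top tape1 [ 531. -133.   -1.]
top tape2 [ 461. -134.   -2.]
top tape3 [ 496. -101.    6.]
top tape4 [ 496. -165.    4.]
top wr1 [ 465. -186.   -3.]
top wr2 [ 383. -342.   -2.]
scene tape [ 525. -127.   14.]
scene lev0 [ 618. -246.  227.]
scene lev1 [ 631. -186.  225.]
scene stem [ 640. -139.  211.]
```

{"fn": "send_rows", "kwargs": {
  "steps": [
    [[0, 0, -3, -0.115, 0.4], [0, 0, -3, -0.115, 0.4], [0, 0, -3, -0.115, 0.4], [0, 0, -1, -0.115, 0.4], [0, 0, 0, -0.115, 0.4], [0, 0, 0, -0.115, 0.4], [0, 0, 0, -0.115, 0.4], [0, 0, 0, -0.115, 0.4], [0, 0, 0, 0, 0.4]]
  ]
}}

```text
clock: 0.85
position: [249.7, -570.0, 329.0]
ee_rot: [-0.635, 0.772, 0.007, 0.002]
contact_force: [-0.5, 0.5, -0.1]
gripper_width: 34.1
```

```bash
python3 -c "
from h import *
goto(600,-200,330,-103.5)"
```

```text
pos [ 249.7 -570.   329. ] th -101.1 F [-0.5  0.5 -0.1] w 34.1 J [-52.  20.  11.  -0. -82.  40.] tilt [-0.007  0.013 -1.   ] t 0.85
shift now cm [-43.06 -27.24   0.16] | after turn [-44.16 -25.42  -0.1 ] | turn rad 0.042
```

{"fn": "send_rows", "kwargs": {
  "steps": [
    [[-3.3, -2.1, 0, 0, 0.4], [-3.3, -2.1, 0, 0, 0.4], [-3.3, -2.1, 0, 0, 0.4], [-3.3, -2.1, 0, 0, 0.4], [-3.3, -2.1, 0, 0, 0.4], [-3.3, -2.1, 0, 0, 0.4], [-3.3, -2.1, 0, 0, 0.4], [-3.3, -2.1, 0, 0, 0.4], [-3.3, -2.1, 0, 0, 0.4], [-3.3, -2.1, 0, 0, 0.4]]
  ]
}}

```text
clock: 1.68
position: [528.8, -284.2, 325.0]
ee_rot: [-0.616, 0.787, 0.012, 0.0]
contact_force: [0.7, -1.2, -0.2]
gripper_width: 34.4
```

{"fn": "send_rows", "kwargs": {
  "steps": [
    [[-3.3, -2.1, 0, 0, 0.4], [-3.3, -2.1, 0, 0, 0.4], [-3.3, -2.1, 0, 0, 0.4], [0, 0, 0, 0, 0.4], [0, 0, 0, 0, 0.4]]
  ]
}}

```text
clock: 2.1
position: [621.8, -191.4, 320.9]
ee_rot: [-0.613, 0.79, 0.015, -0.001]
contact_force: [-0.9, -0.7, 0.5]
gripper_width: 34.4
```

```bash
python3 - <<'E'
from h import *
goto(617,-226,330,-103.5)
im,d,W=cloud("wrist"); cv2.imwrite("pics/w1.png",im); np.save("w1.npy",W)
hsv=cv2.cvtColor(im,cv2.COLOR_BGR2HSV);H,S=hsv[...,0],hsv[...,1]
m=((H<4)|(H>176))&(S>210)&(W[...,2]>222)&(W[...,2]<236); p=W[m]
print(len(p),p.mean(0),np.linalg.svd(p[:,:2]-p[:,:2].mean(0),full_matrices=False)[2][0],cv2.minAreaRect(p[:,:2].astype(np.float32)))
E
```

```text
pos [ 621.8 -191.4  320.9] th -104.3 F [-0.9 -0.7  0.5] w 34.4 J [ -3.  23.  15.  -1. -83. -11.] tilt [-0.02   0.022 -1.   ] t 2.1
shift now cm [ 3.46 -0.37 -0.98] | after turn [ 3.48 -0.34 -0.91] | turn rad -0.015
3235 [ 617.36250738 -222.36780579  225.93186295] [0.23487517 0.97202554] ((617.7648315429688, -220.9460906982422), (66.93540954589844, 19.61719512939453), 76.59435272216797)
```

View pics/w1.png

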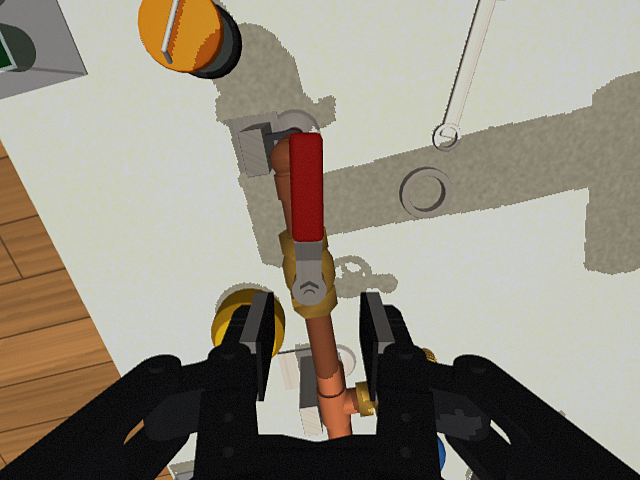

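The view shows the lever between the jaws' planes, sleeve at pixels (307,135–240), with the stem at (310,287). I'll put a loose fork over it.

```bash
python3 -c "
from h import *
goto(616.5,-225,202,-103.5)"
```

```text
pos [ 621.6 -191.4  320.3] th -104.3 F [ 0.8  0.  -1.3] w 34.4 J [ -3.  23.  15.  -1. -83. -11.] tilt [-0.02   0.023 -1.   ] t 2.15
shift now cm [ 3.58 -0.63 11.76] | after turn [ 3.38 -0.29 11.83] | turn rad -0.015
```

{"fn": "send_rows", "kwargs": {
  "steps": [
    [[1.2, -0.1, 0, 0, 0.4], [1.2, -0.1, 0, 0, 0.4], [1.0, -0.1, 0, 0, 0.4], [0, 0, 0, 0, 0.4]]
  ]
}}

```text
clock: 2.48
position: [613.2, -230.4, 319.3]
ee_rot: [-0.611, 0.792, 0.016, -0.002]
contact_force: [-0.8, -0.7, -0.6]
gripper_width: 33.9
```

```bash
python3 -c "
from h import *
goto(616.5,-225,202,-103.5)"
```

```text
pos [ 613.2 -230.4  319.3] th -104.7 F [-0.8 -0.7 -0.6] w 33.9 J [ -7.  24.  16.  -1. -84.  -8.] tilt [-0.022  0.023 -0.999] t 2.4833
shift now cm [-0.41 -0.51 11.73] | after turn [-0.6  -0.2  11.73] | turn rad -0.021
```

{"fn": "send_rows", "kwargs": {
  "steps": [
    [[-0.2, -0.3, 3, -0.02, 0.4], [-0.1, -0.2, 3, 0, 0.4], [0, 0, 3, 0, 0.4], [0, 0, 2.5, 0, 0.4], [0, 0, 0.2, 0, 0.4], [0, 0, 0, 0, 0.4]]
  ]
}}

```text
clock: 2.98
position: [613.8, -236.7, 204.1]
ee_rot: [-0.613, 0.79, 0.011, 0.002]
contact_force: [0.4, 0.0, 1.9]
gripper_width: 34.6
```

```bash
python3 -c "
from h import *
goto(616.5,-225,202,-103.5)"
```

```text
pos [ 613.8 -236.7  204.1] th -104.4 F [0.4 0.  1.9] w 34.6 J [ -8.  27.   4.  -1. -68.  -6.] tilt [-0.011  0.02  -1.   ] t 2.9833
shift now cm [-1.2   0.02  0.23] | after turn [-1.2   0.01  0.21] | turn rad -0.016
```

{"fn": "send_rows", "kwargs": {
  "steps": [
    [[-0.4, 0.5, 0, 0, 0.4], [-0.1, 1.0, 0, 0.11, 0.4], [-0.05, 1.0, 0, 0.11, 0.4], [-0.05, 1.0, 0, 0.11, 0.4], [-0.05, 1.0, 0, 0.11, 0.4], [-0.05, 1.0, 0, 0.11, 0.4], [-0.05, 1.0, 0, 0.11, 0.4]]
  ]
}}

```text
clock: 3.57
position: [574.9, -204.8, 217.0]
ee_rot: [-0.308, 0.951, -0.003, 0.019]
contact_force: [3.2, -5.7, -4.7]
gripper_width: 34.2
```

```bash
cat >> h.py <<'E'
def lev(px=636,py=-145):
    s=arm.read_state(); p=s["position"]; print("polar about pivot: r %.1f ang %.1f"%(np.hypot(p[0]-px,p[1]-py),np.degrees(np.arctan2(p[1]-py,p[0]-px))))
E
python3 -c "
from h import *
lev();goto(580,-200,204,-144)"
```

```text
polar about pivot: r 85.5 ang -135.6
pos [ 574.9 -204.8  217. ] th -144.1 F [ 3.2 -5.7 -4.7] w 34.2 J [ -5.  20.  -4.  -1. -63. -49.] tilt [ 0.037  0.006 -0.999] t 3.5667
shift now cm [-0.65  0.11  1.32] | after turn [-0.7   0.09  1.3 ] | turn rad -0.002
```

{"fn": "send_rows", "kwargs": {
  "steps": [
    [[0, 0, 0.8, 0, 0.4], [0, 0, 0.6, 0, 0.4], [-0.05, 1.0, 0.3, 0.09, 0.4], [-0.05, 1.0, 0.2, 0.1, 0.4], [-0.05, 1.0, 0.2, 0.1, 0.4]]
  ]
}}

```text
clock: 3.98
position: [567.6, -185.3, 206.6]
ee_rot: [-0.166, 0.986, -0.009, 0.029]
contact_force: [0.2, -9.2, 1.4]
gripper_width: 34.3
```

```bash
python3 -c "
from h import *
lev();goto(580,-200,204,-175)"
```

```text
polar about pivot: r 79.4 ang -149.5
pos [ 567.6 -185.3  206.6] th -160.8 F [ 0.2 -9.2  1.4] w 34.3 J [ -2.  19.  -9.   0. -59. -69.] tilt [ 0.06  -0.009 -0.998] t 3.9833
shift now cm [-0.67 -1.79  0.35] | after turn [-1.11 -1.57  0.26] | turn rad 0.248
```

{"fn": "send_rows", "kwargs": {
  "steps": [
    [[0.2, 1.2, 0.2, 0.05, 0.4], [0.2, 1.2, 0.2, 0.05, 0.4], [0.1, 1.2, 0.2, 0.08, 0.4], [0.1, 1.2, 0.2, 0.08, 0.4]]
  ]
}}

```text
clock: 4.32
position: [554.1, -150.6, 206.5]
ee_rot: [-0.036, 0.999, -0.015, 0.036]
contact_force: [0.2, -7.0, 4.4]
gripper_width: 34.4
```

```bash
python3 -c "
from h import *
lev();goto(580,-200,204,-175)"
```

```text
polar about pivot: r 82.1 ang -176.1
pos [ 554.1 -150.6  206.5] th -175.9 F [ 0.2 -7.   4.4] w 34.4 J [  2.  16. -13.   2. -57. -89.] tilt [ 0.073 -0.028 -0.997] t 4.3167
shift now cm [-2.2  -5.1   0.57] | after turn [-2.15 -5.15  0.25] | turn rad -0.015
```

{"fn": "send_rows", "kwargs": {
  "steps": [
    [[0.1, 1.0, 0.2, 0.08, 0.4], [0.1, 1.0, 0.2, 0.06, 0.4], [0, 0.7, 0.1, 0, 0.4]]
  ]
}}

```text
clock: 4.57
position: [553.6, -129.0, 206.7]
ee_rot: [0.035, 0.998, -0.018, 0.04]
contact_force: [-1.9, -14.7, -1.2]
gripper_width: 34.3
```

```bash
python3 -c "
from h import *
lev();goto(580,-200,204,175)"
```

```text
polar about pivot: r 84.0 ang 169.0
pos [ 553.6 -129.   206.7] th 176.1 F [ -1.9 -14.7  -1.2] w 34.3 J [   5.   15.  -15.    3.  -56. -100.] tilt [ 0.079 -0.039 -0.996] t 4.5667
shift now cm [-3.09 -6.88  0.75] | after turn [-3.25 -6.84  0.27] | turn rad 0.018
```

{"fn": "send_rows", "kwargs": {
  "steps": [
    [[0, 0.7, 0.1, 0, 0.4], [0, 0.7, 0.1, 0, 0.4], [0, 0.7, 0, 0, 0.4]]
  ]
}}

```text
clock: 4.82
position: [553.2, -129.0, 206.4]
ee_rot: [0.032, 0.998, -0.036, 0.037]
contact_force: [6.0, -31.0, -9.4]
gripper_width: 34.1
```

```bash
python3 -c "
from h import *
lev();goto(580,-200,204,175)"
```

```text
polar about pivot: r 84.4 ang 169.0
pos [ 553.2 -129.   206.4] th 176.5 F [  6.  -31.   -9.4] w 34.1 J [   6.   15.  -16.    6.  -56. -102.] tilt [ 0.071 -0.074 -0.995] t 4.8167
shift now cm [-3.09 -6.88  0.95] | after turn [-3.29 -6.84  0.24] | turn rad 0.026
```

{"fn": "send_rows", "kwargs": {
  "steps": [
    [[0, -0.8, 0, 0, 0.4], [0, 0, -1.5, 0, 0.4], [0, 0, -3, 0, 0.4], [0, 0, -3, 0, 0.4], [0, 0, -3, 0, 0.4], [0, 0, -2, 0, 1], [0, 0, 0, 0, 1]]
  ]
}}

```text
clock: 5.4
position: [542.4, -133.9, 335.8]
ee_rot: [0.027, 0.998, -0.038, 0.032]
contact_force: [0.4, -0.3, 1.1]
gripper_width: 56.9
```

```bash
python3 - <<'E'
from h import *
goto(540,50,320,-180)
W0=np.load("scene1.npy")
for n in ("scene",):
    im,d,W=cloud(n); cv2.imwrite("pics/s2.png",im[180:330,180:540].repeat(2,0).repeat(2,1))
    hsv=cv2.cvtColor(im,cv2.COLOR_BGR2HSV);H,S=hsv[...,0],hsv[...,1]
    m=((H<5)|(H>175))&(S>200)&(W[...,2]>205)&(W[...,2]<245)&(W[...,0]>450); p=W[m]
    print(len(p),p.mean(0),cv2.minAreaRect(p[:,:2].astype(np.float32)))
E
```

```text
pos [ 542.4 -133.9  335.8] th 177.1 F [ 0.4 -0.3  1.1] w 56.9 J [   5.   10.   -4.    5.  -73. -100.] tilt [ 0.062 -0.078 -0.995] t 5.4
shift now cm [ 1.28 18.42  0.12] | after turn [ 0.24 18.39  1.58] | turn rad -0.051
134 [ 564.32433999 -133.90988204  228.24037436] ((561.2764282226562, -134.6818389892578), (16.780059814453125, 62.34477615356445), 85.71807098388672)
```

View pics/s2.png

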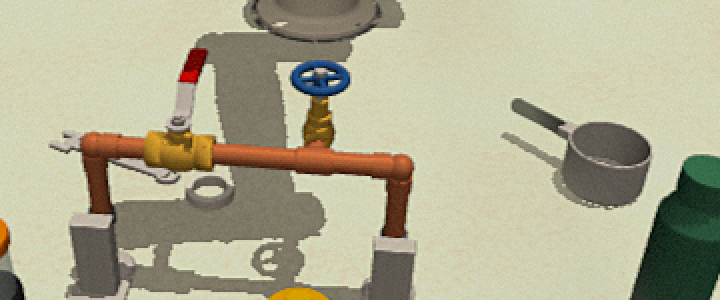

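{"fn": "send_rows", "kwargs": {
  "steps": [
    [[0, 0, -1, -0.11, 1], [0, 0, -1, -0.11, 1], [0, 0, 0, -0.11, 1], [0, 0, 0, -0.11, 1], [0, 0, 0, -0.11, 1], [0, 0, 0, -0.11, 1], [0, 0, 0, -0.11, 1], [0, 0, 0, 0, 1]]
  ]
}}

```text
clock: 6.12
position: [538.0, -131.4, 346.8]
ee_rot: [-0.373, 0.927, -0.042, 0.008]
contact_force: [0.4, -0.6, -0.9]
gripper_width: 85.8
```

```bash
python3 -c "
from h import *
goto(415,275,300,-137)"
```

```text
pos [ 538.  -131.4  346.8] th -136.2 F [ 0.4 -0.6 -0.9] w 85.8 J [  5.  10.  -2.   5. -76. -53.] tilt [ 0.047 -0.072 -0.996] t 6.1167
shift now cm [-19.34  38.07   1.15] | after turn [-18.72  38.11   4.68] | turn rad 0.014
```

{"fn": "send_rows", "kwargs": {
  "steps": [
    [[-1.75, 3.45, 0, 0, 1], [-1.75, 3.45, 0, 0, 1], [-1.75, 3.45, 0, 0, 1], [-1.75, 3.45, 0, 0, 1], [-1.75, 3.45, 0, 0, 1], [-1.75, 3.45, 0, 0, 1], [-1.75, 3.45, 0, 0, 1], [-1.75, 3.45, 0, 0, 1], [-1.75, 3.45, 0, 0, 1], [-1.75, 3.45, 0, 0, 1]]
  ]
}}

```text
clock: 6.95
position: [424.6, 246.3, 305.0]
ee_rot: [-0.356, 0.933, -0.041, 0.001]
contact_force: [1.1, -0.6, 0.9]
gripper_width: 85.3
```

{"fn": "send_rows", "kwargs": {
  "steps": [
    [[-1, 2, 0, 0, 1], [0, 0, 0, 0, 1], [0, 0, 0, 0, 1]]
  ]
}}

```text
clock: 7.2
position: [415.3, 274.8, 299.2]
ee_rot: [-0.358, 0.933, -0.042, -0.001]
contact_force: [-0.4, -1.1, 0.7]
gripper_width: 85.3
```

```bash
python3 - <<'E'
from h import *
goto(383,289,200,-137)
im,d,W=cloud("wrist"); cv2.imwrite("pics/w3.png",im); np.save("w3.npy",W)
z=W[...,2]; m=(z>50)&(z<75)&(abs(W[...,0]-420)<120)&(abs(W[...,1]-325)<120)
p=W[m]; print(len(p),cv2.minAreaRect(p[:,:2].astype(np.float32)),cv2.minEnclosingCircle(p[:,:2].astype(np.float32)))
g=cv2.cvtColor(im,cv2.COLOR_BGR2GRAY)
h=W[m&(g<70)]; print(len(h),h.mean(0),np.linalg.svd(h[:,:2]-h[:,:2].mean(0),full_matrices=False)[2][0],cv2.minAreaRect(h[:,:2].astype(np.float32)))
E
```

```text
pos [415.3 274.8 299.2] th -138.1 F [-0.4 -1.1  0.7] w 85.3 J [  55.    8.  -11.    4.  -74. -104.] tilt [ 0.028 -0.079 -0.996] t 7.2
shift now cm [1.13 3.97 9.68] | after turn [1.4  3.24 9.92] | turn rad -0.018
3119 ((431.5374755859375, 317.751953125), (189.0352020263672, 98.85831451416016), 59.74894714355469) ((418.7851867675781, 324.8056640625), 97.60057830810547)
2001 [405.23002441 313.0449438   54.840575  ] [0.72075198 0.69319304] ((429.9806213378906, 317.2849426269531), (187.19821166992188, 95.45912170410156), 59.349891662597656)
```

View pics/w3.png

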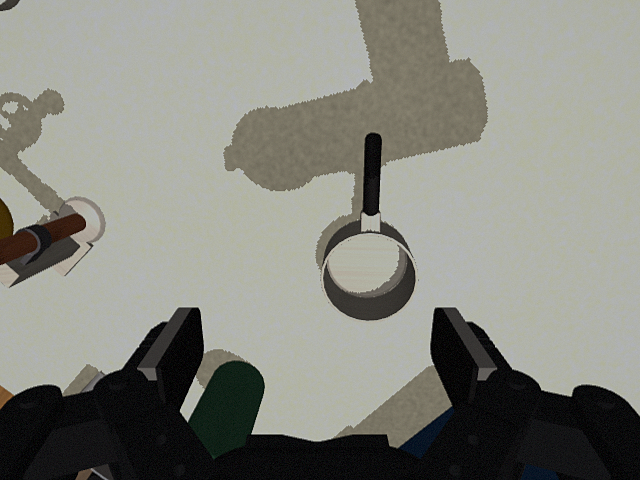

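The handle runs from pixel (373,135) to (371,213), the rim's top edge is at about y 233 and its lower edge at about (368,319). I'll measure those points.

```bash
python3 - <<'E'
from h import *
W=np.load("w3.npy"); im=cv2.imread("pics/w3.png"); g=im.max(2)
m=np.zeros(g.shape,bool); m[125:212,350:395]=g[125:212,350:395]<45
z=W[...,2]; p=W[m&(z>40)&(z<70)]; r=cv2.minAreaRect(p[:,:2].astype(np.float32)); print(len(p),p.mean(0).round(1),r,np.linalg.svd(p[:,:2]-p[:,:2].mean(0),full_matrices=False)[2][0])
c=p[:,:2].mean(0)
n=np.zeros(g.shape,bool); n[225:330,310:425]=True
q=W[n&(z>57)&(z<70)]; print(len(q),cv2.minEnclosingCircle(q[:,:2].astype(np.float32)))
goto(383,289,200,-137)
E
```

```text
1257 [374.4 283.9  54.5] ((374.9132080078125, 284.7806396484375), (76.31900787353516, 15.927868843078613), 41.94852828979492) [0.74176542 0.67065942]
1030 ((454.08953857421875, 356.5323791503906), 50.19870376586914)
pos [415.4 274.4 299. ] th -138.1 F [ 0.2  0.5 -0.5] w 85.5 J [  55.    8.  -11.    4.  -74. -104.] tilt [ 0.028 -0.079 -0.996] t 7.25
shift now cm [1.12 4.01 9.66] | after turn [1.38 3.28 9.9 ] | turn rad -0.019
```

```bash
python3 -c "
from h import *
goto(383.5,292.8,30,-138)"
```

```text
pos [415.4 274.4 299. ] th -138.1 F [ 0.2  0.5 -0.5] w 85.5 J [  55.    8.  -11.    4.  -74. -104.] tilt [ 0.028 -0.079 -0.996] t 7.25
shift now cm [ 0.28  5.57 26.58] | after turn [ 1.15  3.5  26.9 ] | turn rad -0.002
```

{"fn": "send_rows", "kwargs": {
  "steps": [
    [[0, 1.4, 2.5, 0, 1], [0, 1.4, 2.5, 0, 1], [0, 1.4, 2.5, 0, 1], [0, 1.2, 2.5, 0, 1], [0.2, 0, 3, 0, 1], [0, 0, 3, 0, 1], [0, 0, 3, 0, 1], [0, 0, 0, 0, 1]]
  ]
}}

```text
clock: 7.92
position: [387.5, 292.7, 101.9]
ee_rot: [-0.348, 0.937, -0.04, 0.003]
contact_force: [-0.4, -1.1, -0.0]
gripper_width: 85.4
```

```bash
python3 -c "
from h import *
goto(383.5,292.8,30,-138)"
```

```text
pos [387.5 292.7 101.9] th -139.3 F [-0.4 -1.1 -0. ] w 85.4 J [  59.   17.  -30.    5.  -45. -112.] tilt [ 0.033 -0.072 -0.997] t 7.9167
shift now cm [0.14 0.81 7.15] | after turn [0.29 0.27 7.19] | turn rad -0.022
```

{"fn": "send_rows", "kwargs": {
  "steps": [
    [[0.1, 0.6, 2.5, -0.02, 1], [0, 0.2, 2.5, 0, 1], [0, 0, 2, 0, 0.7], [0, 0, 0, 0, 0.4]]
  ]
}}

```text
clock: 8.25
position: [388.3, 292.5, 34.1]
ee_rot: [-0.355, 0.934, -0.039, 0.006]
contact_force: [0.0, -1.5, -0.4]
gripper_width: 64.0
```

```bash
python3 -c "
from h import *
goto(383.5,292.8,29,-138)"
```

```text
pos [388.3 292.5  34.1] th -138.5 F [ 0.  -1.5 -0.4] w 64.0 J [  59.   23.  -35.    7.  -34. -113.] tilt [ 0.038 -0.068 -0.997] t 8.25
shift now cm [0.33 0.38 0.48] | after turn [0.33 0.34 0.51] | turn rad -0.008
```

{"fn": "send_rows", "kwargs": {
  "steps": [
    [[0.2, 0.4, 0.5, 0, 0.4], [0, 0, 0, 0, 0], [0, 0, 0, 0, 0], [0, 0, 0, 0, 0], [0, 0, 0, 0, 0], [0, 0, 0, 0, 0], [0, 0, 0, 0, 0]]
  ]
}}

```text
clock: 8.83
position: [387.7, 296.8, 36.2]
ee_rot: [-0.353, 0.935, -0.035, 0.011]
contact_force: [0.3, 1.5, -2.0]
gripper_width: 15.2
```

{"fn": "send_rows", "kwargs": {
  "steps": [
    [[0, 0, -1, 0, 0], [0, 0, -1, 0, 0], [0, 0, -1, 0, 0], [0, 0, 0, 0, 0]]
  ]
}}

```text
clock: 9.17
position: [385.5, 297.6, 66.7]
ee_rot: [-0.353, 0.935, -0.036, 0.009]
contact_force: [0.2, 1.1, -1.3]
gripper_width: 15.0
```

```bash
python3 - <<'E'
from h import *
goto(458,-2,60,180)
im,d,W=cloud("wrist"); cv2.imwrite("pics/w4.png",im)
im,d,W=cloud("scene"); cv2.imwrite("pics/s4.png",im[180:330,380:640].repeat(2,0).repeat(2,1))
E
```

```text
pos [385.5 297.6  66.7] th -138.6 F [ 0.2  1.1 -1.3] w 15.0 J [  59.   20.  -33.    6.  -39. -113.] tilt [ 0.043 -0.061 -0.997] t 9.1667
shift now cm [ 14.34 -27.14   2.82] | after turn [ -7.25 -29.96   0.67] | turn rad 0.722
```

View pics/s4.png

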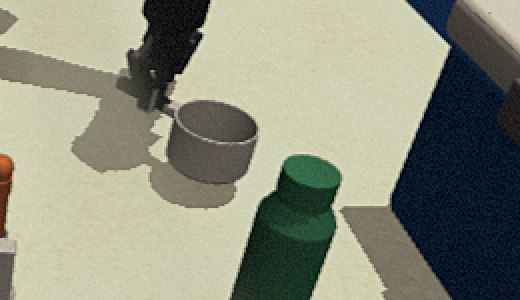

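{"fn": "send_rows", "kwargs": {
  "steps": [
    [[0, 0, 0, 0.07, 0], [0, 0, 0, 0.09, 0], [0, 0, 0, 0.09, 0], [0, 0, 0, 0.09, 0], [0, 0, 0, 0.09, 0], [0, 0, 0, 0.09, 0], [0, 0, 0, 0.09, 0], [0, 0, 0, 0.09, 0], [0, 0, 0, 0, 0]]
  ]
}}

```text
clock: 10.02
position: [381.4, 291.5, 57.6]
ee_rot: [0.008, 0.999, -0.038, 0.016]
contact_force: [0.1, -0.7, -1.6]
gripper_width: 15.0
```

```bash
python3 -c "
from h import *
goto(468.5,-0.5,66,180)"
```

```text
pos [381.4 291.5  57.6] th 179.2 F [ 0.1 -0.7 -1.6] w 15.0 J [  59.   21.  -34.    6.  -38. -155.] tilt [ 0.032 -0.075 -0.997] t 10.0167
shift now cm [ -9.15 -29.04   1.64] | after turn [ -8.71 -29.2   -0.84] | turn rad -0.014
```

{"fn": "send_rows", "kwargs": {
  "steps": [
    [[-0.9, -2.9, 0, 0, 0], [-0.9, -2.9, 0, 0, 0], [-0.9, -2.9, 0.1, 0, 0], [-0.9, -2.9, 0.1, 0, 0], [-0.9, -2.9, 0.1, 0, 0], [-0.9, -2.9, 0.1, 0, 0], [-0.9, -2.9, 0.1, 0, 0]]
  ]
}}

```text
clock: 10.6
position: [444.2, 85.8, 66.4]
ee_rot: [-0.008, 0.999, -0.038, 0.015]
contact_force: [0.7, 0.9, -1.3]
gripper_width: 15.2
```

```bash
python3 -c "
from h import *
goto(468.5,-0.5,60,180)"
```

```text
pos [444.2  85.8  66.4] th -179.0 F [ 0.7  0.9 -1.3] w 15.2 J [  35.   17.  -39.    8.  -35. -130.] tilt [ 0.03  -0.076 -0.997] t 10.6
shift now cm [-2.27 -8.59  1.37] | after turn [-2.43 -8.63  0.64] | turn rad 0.017
```

{"fn": "send_rows", "kwargs": {
  "steps": [
    [[-0.7, -2.6, 0.3, 0, 0], [-0.7, -2.6, 0.3, 0.01, 0], [-0.6, -2.2, 0.3, 0, 0], [-0.2, -0.8, 0, 0, 0], [0, 0, 0, 0, 0], [0, 0, 0, 0, 0]]
  ]
}}

```text
clock: 11.1
position: [466.3, -6.0, 61.6]
ee_rot: [-0.005, 0.999, -0.039, 0.012]
contact_force: [0.5, 0.9, -2.0]
gripper_width: 14.8
```

```bash
python3 - <<'E'
from h import *
goto(468.5,-0.5,36,180)
im,d,W=cloud("scene"); cv2.imwrite("pics/s5.png",cv2.resize(im[150:330,180:440],None,fx=2.5,fy=2.5))
z=W[...,2]
m=(z>30)&(z<110)&(abs(W[...,0]-560)<80)&(abs(W[...,1])<90); p=W[m]
for a,b in((40,60),(60,75),(75,90),(90,110)):
    q=p[(p[:,2]>a)&(p[:,2]<b)]
    if len(q)>5: print(a,b,len(q),q.min(0).round(),q.max(0).round())
E
```

```text
pos [466.3  -6.   61.6] th -179.4 F [ 0.5  0.9 -2. ] w 14.8 J [  22.   18.  -38.    8.  -34. -119.] tilt [ 0.024 -0.079 -0.997] t 11.1
shift now cm [-0.17  0.75  2.51] | after turn [-0.22  0.55  2.56] | turn rad 0.011
40 60 461 [508. -54.  40.] [611.  44.  60.]
60 75 260 [520. -51.  60.] [610.  45.  75.]
75 90 239 [513. -51.  75.] [610.  45.  90.]
90 110 150 [511. -52.  90.] [609.  44.  99.]
```

View pics/s5.png

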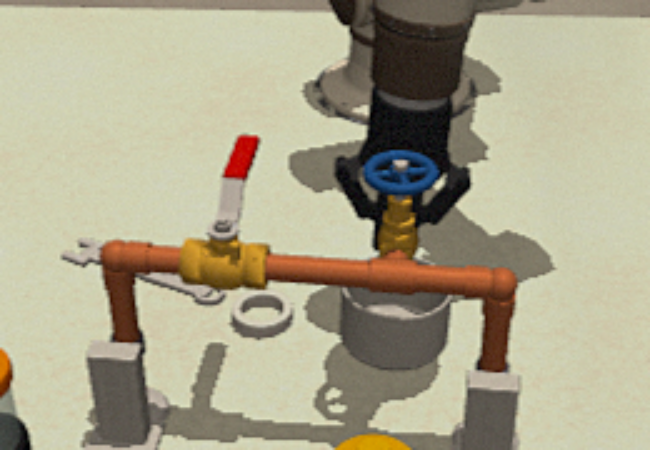

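{"fn": "send_rows", "kwargs": {
  "steps": [
    [[0, 0.4, 0.8, 0, 0], [0, 0.2, 0.8, 0, 0], [0, 0, 0.6, 0, 0], [0, 0, 0.2, 0, 0], [0, 0, 0, 0, 0]]
  ]
}}

```text
clock: 11.57
position: [466.4, 2.8, 34.4]
ee_rot: [-0.01, 0.999, -0.039, 0.012]
contact_force: [-0.1, 0.1, -2.0]
gripper_width: 14.7
```

```bash
python3 -c "
from h import *
goto(468.5,-0.5,36,180)"
```

```text
pos [466.4   2.8  34.4] th -178.8 F [-0.1  0.1 -2. ] w 14.7 J [  23.   21.  -40.    9.  -30. -120.] tilt [ 0.024 -0.078 -0.997] t 11.5667
shift now cm [-0.21 -0.35 -0.13] | after turn [-0.21 -0.33 -0.16] | turn rad 0.020
```

{"fn": "send_rows", "kwargs": {
  "steps": [
    [[0, 0, 0.2, 0, 0], [0, 0, 0.2, 0, 0], [0, 0, 0.1, 0, 0]]
  ]
}}

```text
clock: 11.82
position: [465.4, 2.3, 30.5]
ee_rot: [-0.011, 0.999, -0.041, 0.01]
contact_force: [-6.6, 3.0, 13.5]
gripper_width: 14.6
```

{"fn": "send_rows", "kwargs": {
  "steps": [
    [[0, 0, 0.15, 0, 0], [0, 0, 0.15, 0, 0]]
  ]
}}

```text
clock: 11.98
position: [465.4, 2.3, 30.4]
ee_rot: [-0.012, 0.999, -0.041, 0.011]
contact_force: [-7.1, 2.1, 15.4]
gripper_width: 14.9
```

{"fn": "send_rows", "kwargs": {
  "steps": [
    [[0, 0, 0, 0, 0.25], [0, 0, 0, 0, 0.4], [0, 0, 0, 0, 0.6], [0, 0, 0, 0, 0.6], [0, 0, 0, 0, 0.6], [0.3, 0, -1.5, 0, 0.6], [0.5, 0, -2.5, 0, 0.6], [0.5, 0, -3, 0, 0.6]]
  ]
}}

```text
clock: 12.65
position: [449.3, 6.9, 97.8]
ee_rot: [-0.012, 0.999, -0.042, 0.008]
contact_force: [1.1, 0.5, 0.7]
gripper_width: 51.5
```

{"fn": "send_rows", "kwargs": {
  "steps": [
    [[1.5, 0, -3, 0, 0.8], [1.5, 0, -3, 0, 1], [1.5, 0, -3, 0, 1], [1.5, 0, -3, 0, 1], [0, 0, -3, 0, 1], [0, 0, -3, 0, 1], [0, 0, -3, 0, 1], [0, 0, -3, 0, 1], [0, 0, -2, 0, 1], [0, 0, 0, 0, 1]]
  ]
}}

```text
clock: 13.48
position: [380.4, 27.0, 372.8]
ee_rot: [-0.011, 0.999, -0.039, 0.012]
contact_force: [0.5, -0.3, 0.3]
gripper_width: 85.3
```

```bash
python3 - <<'E'
from h import *
goto(600,-4,345,160)
im,d,W=cloud("wrist"); cv2.imwrite("pics/w6.png",im); np.save("w6.npy",W)
ims,d,Ws=cloud("scene"); cv2.imwrite("pics/s6.png",ims)
for n,i,V in(("wrist",im,W),("scene",ims,Ws)):
    hsv=cv2.cvtColor(i,cv2.COLOR_BGR2HSV);H,S=hsv[...,0],hsv[...,1];x,y,z=V[...,0],V[...,1],V[...,2]
    near=(abs(x-560)<90)&(abs(y)<90)
    m=near&(z>225)&(z<250)&(H>100)&(H<125)&(S>130)
    if m.sum()>20: print(n,"wheel",m.sum(),cv2.minEnclosingCircle(V[m][:,:2].astype(np.float32)),V[m][:,2].mean())
    m=near&(z>57)&(z<68); q=V[m]
    print(n,"rim",len(q),q.min(0).round(),q.max(0).round(),cv2.minEnclosingCircle(q[:,:2].astype(np.float32)))
    m=near&(z>190)&(z<215)&(H>14)&(H<28)&(S>120); q=V[m]
    if len(q)>20:print(n,"brass",q.min(0).round(),q.max(0).round())
E
```

```text
pos [380.4  27.  372.8] th -178.6 F [ 0.5 -0.3  0.3] w 85.3 J [  33.   -8.  -17.    5.  -83. -122.] tilt [ 0.025 -0.079 -0.997] t 13.4833
shift now cm [-21.82  -3.35   3.55] | after turn [-21.7    4.6    2.78] | turn rad 0.373
wrist wheel 921 ((590.1734619140625, -4.875119209289551), 28.796283721923828) 237.54939604786927
wrist rim 629 [473. -45.  57.] [650.  85.  68.] ((561.1268310546875, 43.152610778808594), 97.39387512207031)
wrist brass [584. -18. 190.] [608.   7. 211.]
scene wheel 323 ((600.6021728515625, -3.2771008014678955), 29.572036743164062) 240.2672313301698
scene rim 207 [521. -43.  57.] [611.  55.  66.] ((561.5691528320312, 5.3122358322143555), 50.91693878173828)
scene brass [591. -16. 190.] [614.   9. 215.]
```

View pics/w6.png

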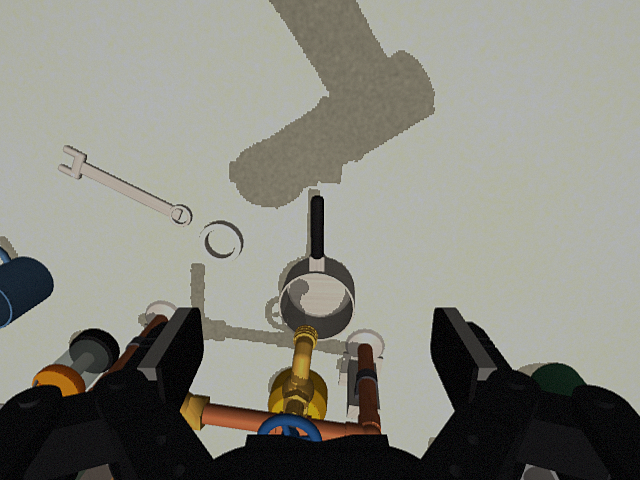

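The pot stands upright with its rim centre at about (561,5), against a spout estimate of (558,0). The lever is across the pipe. Now the wheel.

{"fn": "send_rows", "kwargs": {
  "steps": [
    [[0, 0, 0, 0.1, 1], [0, 0, 0, 0.1, 1], [0, 0, 0, 0.1, 1], [0, 0, 0, 0.08, 1], [0, 0, 0, 0, 1]]
  ]
}}

```text
clock: 14.0
position: [375.4, 25.3, 360.0]
ee_rot: [0.187, 0.981, -0.042, 0.009]
contact_force: [-0.2, -0.3, -0.2]
gripper_width: 85.2
```

```bash
python3 -c "
from h import *
goto(560,-4,340,160)"
```

```text
pos [375.4  25.3 360. ] th 158.5 F [-0.2 -0.3 -0.2] w 85.2 J [  33.   -8.  -18.    4.  -82. -145.] tilt [ 0.002 -0.086 -0.996] t 14.0
shift now cm [-18.17   4.22   2.28] | after turn [-18.35   3.56   2.  ] | turn rad -0.026
```

{"fn": "send_rows", "kwargs": {
  "steps": [
    [[-3.6, 0.85, 0, 0, 1], [-3.6, 0.85, 0, 0, 1], [-3.6, 0.85, 0, 0, 1], [-3.6, 0.85, 0, 0, 1], [-3.6, 0.85, 0, 0, 1], [0, 0, 0, 0, 1], [0, 0, 0, 0, 1]]
  ]
}}

```text
clock: 14.58
position: [562.7, -3.3, 348.2]
ee_rot: [0.178, 0.983, -0.046, -0.001]
contact_force: [-0.4, 1.1, 0.6]
gripper_width: 85.3
```

```bash
python3 - <<'E'
from h import *
goto(600.6,-3.5,300,160)
im,d,V=cloud("wrist")
hsv=cv2.cvtColor(im,cv2.COLOR_BGR2HSV);H,S=hsv[...,0],hsv[...,1];x,y,z=V[...,0],V[...,1],V[...,2]
m=(abs(x-600)<60)&(abs(y)<60)&(z>225)&(z<250)&(H>100)&(H<125)&(S>130)
print("wheel",m.sum(),cv2.minEnclosingCircle(V[m][:,:2].astype(np.float32)),V[m][:,2].mean())
E
```

```text
pos [562.7  -3.3 348.2] th 159.5 F [-0.4  1.1  0.6] w 85.3 J [  19.   13.    3.    5.  -82. -130.] tilt [-0.019 -0.089 -0.996] t 14.5833
shift now cm [-3.5   1.74  4.73] | after turn [-3.57  1.27  4.82] | turn rad -0.008
wheel 3709 ((597.4810791015625, -5.019372463226318), 30.120981216430664) 238.50005121682133
```

```bash
python3 -c "
from h import *
goto(598,-6.5,214,160)"
```

```text
pos [562.2  -3.  347.3] th 159.6 F [ 0.5  0.8 -0.8] w 85.4 J [  19.   13.    2.    5.  -82. -130.] tilt [-0.02  -0.089 -0.996] t 14.6333
shift now cm [-3.31  2.13 13.23] | after turn [-3.48  0.9  13.33] | turn rad -0.008
```

{"fn": "send_rows", "kwargs": {
  "steps": [
    [[-1.7, 1.1, 0.5, 0, 1], [-1.6, 1.0, 1, 0, 1], [0, 0, 2.5, 0, 1], [0, 0, 2, 0, 1], [0, 0, 0, 0, 1]]
  ]
}}

```text
clock: 15.05
position: [595.9, 0.5, 283.4]
ee_rot: [0.174, 0.984, -0.045, -0.003]
contact_force: [-0.2, 0.8, -1.5]
gripper_width: 85.3
```

```bash
python3 -c "
from h import *
goto(598,-6.5,214,160)"
```

```text
pos [5.959e+02 5.000e-01 2.834e+02] th 160.0 F [-0.2  0.8 -1.5] w 85.3 J [  18.   18.    0.    5.  -75. -129.] tilt [-0.022 -0.088 -0.996] t 15.05
shift now cm [-0.37  0.04  6.97] | after turn [-0.44 -0.59  6.94] | turn rad -0.000
```

{"fn": "send_rows", "kwargs": {
  "steps": [
    [[-0.3, 0, 2, 0, 1], [0, 0, 2, 0, 1], [0, 0, 1.5, 0, 1], [0, 0, 0, 0, 1]]
  ]
}}

```text
clock: 15.38
position: [594.8, -4.7, 231.4]
ee_rot: [0.171, 0.984, -0.045, -0.001]
contact_force: [0.0, -0.8, -1.5]
gripper_width: 85.7
```

```bash
python3 - <<'E'
from h import *
goto(598,-6.5,214,160)
im,d,V=cloud("wrist"); cv2.imwrite("pics/w7.png",im)
E
```

```text
pos [594.8  -4.7 231.4] th 160.3 F [ 0.  -0.8 -1.5] w 85.7 J [  17.   20.   -5.    5.  -68. -129.] tilt [-0.017 -0.089 -0.996] t 15.3833
shift now cm [-0.34  0.1   1.74] | after turn [-0.36 -0.06  1.74] | turn rad 0.006
```

View pics/w7.png

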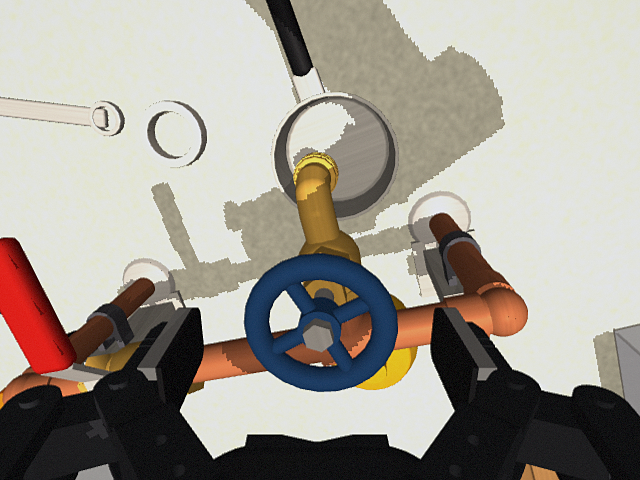

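The wheel is centred between the jaws at pixel (321,322), and the spout sits over the pot's mouth. Next I'll lower the last part and close.

{"fn": "send_rows", "kwargs": {
  "steps": [
    [[-0.35, 0.1, 0.9, 0, 1], [0, 0, 0.9, 0, 1], [0, 0, 0, 0, 0.8], [0, 0, 0, 0, 0.5], [0, 0, 0, 0, 0.5], [0, 0, 0, 0, 0.5], [0, 0, 0, 0, 0.5]]
  ]
}}

```text
clock: 16.02
position: [600.8, -6.5, 221.4]
ee_rot: [0.169, 0.985, -0.044, 0.005]
contact_force: [0.9, 0.8, -1.1]
gripper_width: 58.3
```

```bash
python3 -c "
from h import *
goto(598,-6.5,214,160)"
```

```text
pos [600.8  -6.5 221.4] th 160.6 F [ 0.9  0.8 -1.1] w 58.3 J [  17.   20.   -6.    5.  -66. -129.] tilt [-0.005 -0.089 -0.996] t 16.0167
shift now cm [ 0.28 -0.03  0.74] | after turn [ 0.26 -0.09  0.74] | turn rad 0.010
```

{"fn": "send_rows", "kwargs": {
  "steps": [
    [[0, 0, -0.05, -0.1, 0.4], [0, 0, -0.05, -0.1, 0.4], [0, 0, -0.05, -0.1, 0.4], [0, 0, -0.05, -0.1, 0.4], [0, 0, -0.05, -0.1, 0.4]]
  ]
}}

```text
clock: 16.43
position: [600.8, -5.5, 222.0]
ee_rot: [-0.089, 0.995, -0.043, -0.007]
contact_force: [-0.4, -1.0, -1.4]
gripper_width: 58.4
```

```bash
python3 -c "
from h import *
goto(600,-6.5,221.5,-20)"
```

```text
pos [600.8  -5.5 222. ] th -169.8 F [-0.4 -1.  -1.4] w 58.4 J [ 17.  20.  -6.   5. -66. -99.] tilt [-0.006 -0.087 -0.996] t 16.4333
shift now cm [ 0.1  -0.08  0.05] | after turn [-0.04  0.13  0.05] | turn rad -2.615
```

{"fn": "send_rows", "kwargs": {
  "steps": [
    [[0, 0, -0.03, -0.1, 0.4], [0, 0, -0.03, -0.1, 0.4], [0, 0, -0.03, -0.1, 0.4], [0, 0, -0.03, -0.1, 0.4], [0, 0, -0.03, -0.1, 0.4], [0, 0, -0.03, -0.1, 0.4], [0, 0, -0.03, -0.1, 0.4], [0, 0, -0.03, -0.1, 0.4]]
  ]
}}

```text
clock: 17.1
position: [599.9, -4.0, 222.9]
ee_rot: [-0.485, 0.874, -0.035, -0.023]
contact_force: [-3.7, -0.8, -1.8]
gripper_width: 58.5
```

```bash
python3 -c "
from h import *
goto(600,-6.5,221.5,-20)"
```

```text
pos [599.9  -4.  222.9] th -122.0 F [-3.7 -0.8 -1.8] w 58.5 J [ 17.  20.  -6.   5. -66. -51.] tilt [-0.007 -0.084 -0.996] t 17.1
shift now cm [ 0.19 -0.13  0.16] | after turn [0.09 0.23 0.14] | turn rad -1.781
```

{"fn": "send_rows", "kwargs": {
  "steps": [
    [[0, 0, -0.03, -0.1, 0.4], [0, 0, -0.03, -0.1, 0.4], [0, 0, -0.03, -0.1, 0.4], [0, 0, -0.03, -0.1, 0.4], [0, 0, -0.03, -0.1, 0.4], [0, 0, -0.03, -0.1, 0.4], [0, 0, -0.03, -0.1, 0.4], [0, 0, -0.03, -0.1, 0.4]]
  ]
}}

```text
clock: 17.77
position: [598.4, -3.6, 223.8]
ee_rot: [0.796, -0.604, 0.022, 0.031]
contact_force: [-3.9, -2.8, -2.3]
gripper_width: 58.4
```

```bash
python3 -c "
from h import *
goto(600,-6.5,221.5,-20)"
```

```text
pos [598.4  -3.6 223.8] th -74.4 F [-3.9 -2.8 -2.3] w 58.4 J [ 17.  20.  -6.   4. -66.  -3.] tilt [-0.003 -0.075 -0.997] t 17.7667
shift now cm [ 0.3  -0.09  0.25] | after turn [0.25 0.21 0.23] | turn rad -0.949
```

{"fn": "send_rows", "kwargs": {
  "steps": [
    [[0, 0, -0.03, -0.1, 0.4], [0, 0, -0.03, -0.1, 0.4], [0, 0, -0.03, -0.1, 0.4], [0, 0, -0.03, -0.1, 0.4], [0, 0, -0.03, -0.1, 0.4], [0, 0, -0.03, -0.1, 0.4], [0, 0, -0.03, -0.1, 0.4], [0, 0, -0.03, -0.1, 0.4], [0, 0, -0.03, -0.1, 0.4], [0, 0, -0.03, -0.08, 0.4]]
  ]
}}

```text
clock: 18.6
position: [597.1, -4.5, 225.1]
ee_rot: [0.989, -0.148, 0.008, 0.023]
contact_force: [-1.9, -4.4, -2.1]
gripper_width: 58.0
```

{"fn": "send_rows", "kwargs": {
  "steps": [
    [[0, 0, 0, 0, 0.4], [0, 0, 0, 0, 0.7], [0, 0, 0, 0, 0.9], [0, 0, 0, 0, 1], [0, 0, 0, 0, 1]]
  ]
}}

```text
clock: 19.02
position: [597.8, -4.4, 225.7]
ee_rot: [0.988, -0.15, 0.01, 0.022]
contact_force: [0.5, -0.2, 0.0]
gripper_width: 85.1
```

```bash
python3 - <<'E'
from h import *
goto(600,-6.5,221.5,-20)
im,d,V=cloud("wrist"); cv2.imwrite("pics/w8.png",im)
E
```

```text
pos [597.8  -4.4 225.7] th -17.2 F [ 0.5 -0.2  0. ] w 85.1 J [ 16.  19.  -6.   3. -65.  55.] tilt [ 0.013 -0.046 -0.999] t 19.0167
shift now cm [0.26 0.11 0.43] | after turn [0.28 0.12 0.42] | turn rad 0.049
```

View pics/w8.png

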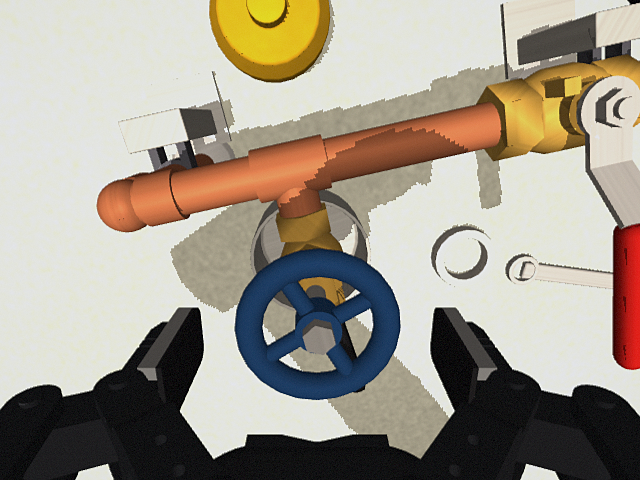

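The wheel is free of both pads, and the lever lies square across the pipe. I'll retreat upward and check.

{"fn": "send_rows", "kwargs": {
  "steps": [
    [[0, 0, -1.5, 0, 1], [0, 0, -2, 0, 1], [0, 0, -3, 0, 1], [0, 0, -3, 0, 1], [0, 0, -3, 0, 1], [0, 0, -2, 0, 1], [0, 0, 0, 0, 1], [0, 0, 0, 0, 1]]
  ]
}}

```text
clock: 19.73
position: [595.9, 4.3, 376.5]
ee_rot: [0.988, -0.149, 0.008, 0.024]
contact_force: [0.3, -0.6, -0.5]
gripper_width: 85.3
```

```bash
python3 - <<'E'
from h import *
goto(600,-6.5,350,-20)
V0=np.load("scene1.npy"); i0=cv2.imread("pics/scene1.png")
i1,d,V1=cloud("scene")
def wz(i,V):
    hsv=cv2.cvtColor(i,cv2.COLOR_BGR2HSV);H,S=hsv[...,0],hsv[...,1];x,y,z=V[...,0],V[...,1],V[...,2]
    m=(abs(x-600)<50)&(abs(y)<50)&(z>225)&(z<260)&(H>100)&(H<125)&(S>130); return m.sum(),np.median(V[m][:,2]),cv2.minEnclosingCircle(V[m][:,:2].astype(np.float32))
print(wz(i0,V0),wz(i1,V1))
x,y,z=V1[...,0],V1[...,1],V1[...,2]; q=V1[(abs(x-560)<60)&(abs(y)<65)&(z>57)&(z<68)]
print("rim",cv2.minEnclosingCircle(q[:,:2].astype(np.float32)), q[:,2].max())
hsv=cv2.cvtColor(i1,cv2.COLOR_BGR2HSV);H,S=hsv[...,0],hsv[...,1]
p=V1[((H<5)|(H>175))&(S>200)&(z>205)&(z<245)&(x>450)]; print("lever",cv2.minAreaRect(p[:,:2].astype(np.float32)))
cv2.imwrite("pics/s9.png",i1)
E
```

```text
pos [595.9   4.3 376.5] th -17.1 F [ 0.3 -0.6 -0.5] w 85.3 J [ 17.  15.  10.   3. -85.  55.] tilt [ 0.009 -0.05  -0.999] t 19.7333
shift now cm [0.64 0.79 2.71] | after turn [0.75 0.87 2.65] | turn rad 0.050
(np.int64(315), np.float64(240.573767366787), ((599.9657592773438, -2.662590742111206), 30.657808303833008)) (np.int64(302), np.float64(244.50096176471783), ((600.97021484375, -3.1690707206726074), 29.68988037109375))
rim ((561.4635009765625, 5.257809638977051), 50.628536224365234) 66.4385071390114
lever ((562.1990966796875, -134.02230834960938), (16.63961410522461, 62.56977081298828), 84.40686798095703)
```

View pics/s9.png

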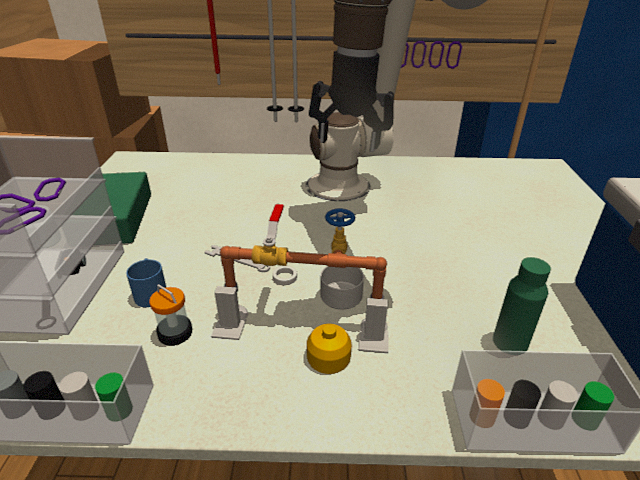

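```bash
python3 -c "
from bench import job
print(job.job_done())"
```

```text
the job is handed in; nothing more can be done
None
```

I shut the red lever valve, stood the pot under the drain spout, and then opened the blue handwheel about half a turn and let go. The job was handed in at about 20 s on the robot's clock; `job_done` gave no verdict.

- **Lever:** I pushed it until it stalled against the stop, at about 31 N. In the last picture it lies square across the pipe, to within what the camera can resolve.
- **Pot:** It stands upright on the shelf, with its rim centre about 6 mm from my estimate of the spout's position.
- **Handwheel:** The gripper turned 182° (about 3.2 rad) while holding the wheel. The wheel rose 3.9 mm, which means about 3.1 rad open, so the two agree and the wheel did not slip noticeably.
- **Bystanders and arm:** In the last picture the bystanders stand where they did at the start, judged by eye. The arm is clear above, touching nothing.

The stop load tilted the tool by about 5°. I could not correct the tilt with these moves, but every later grasp worked despite it.

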